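Ready the seasoning corner: boards on the sloped stand, jars upright in their tray

TASK

Get the serving counter ready: stand every fallen seasoning jar upright in the steel tray, between the two jars already standing there, and move every small wooden board from the drying rack onto the sloped stand, side by side, each standing tall as it did in the rack, with its bottom edge down on the ledge behind the lip and its back leaning against the slope. At the end all jars, including the two that were already in the tray, must stand upright in it.

Things in the scene. Friction and masses are not known exactly. Their poses are not given: they have to be found in the camera images.
- slope: sloped part of the wooden stand (fixed; place and yaw vary): in mm: panel 370 wide, 80 long up the slope, leaning back 25 deg from upright. Along its bottom, square to it, a ledge 20 deep to a raised lip 8 high, 7 thick. Origin: middle of the corner of panel face and ledge top, 32 mm above the worktop. z up the slope, y along the ledge, x into the panel (-x: out of it, to the robot and up). Its foot: a board 8 high, reaching 30 in front of the lip
- tray: low steel seasoning tray, the lane for the jars, 440 mm long (its y) and 110 mm wide (its x), fixed, place and yaw differ from start to start. Origin: under its middle, on the worktop. Floor 5 mm thick, rim 5 mm thick and 11 mm above the worktop. Its -x side faces the robot
- rack: drying rack of light wood and steel pins, 210 x 85 mm (fixed; place and yaw vary). Origin: under its middle on the worktop. Boards stand upright, faces along the rack's x, in four slots at x = -81, -27, +27, +81 mm, 12 mm above the worktop, held loosely between 8 mm pins that reach 56 mm above the worktop
- board_a_mid (a point): light wooden tasting board, 10 mm thick (its x), 80 mm wide (its y), 125 mm tall (its z, up as it stands in the rack), 80 g, a dot near its upper edge on both faces. Origin at its centre. May be absent (None)
- board_b_mid (a point): medium brown wooden tasting board, 10 mm thick (its x), 80 mm wide (its y), 125 mm tall (its z, up as it stands in the rack), 80 g, a dot near its upper edge on both faces. Origin at its centre. May be absent (None)
- board_c_mid (a point): dark brown wooden tasting board, 10 mm thick (its x), 80 mm wide (its y), 125 mm tall (its z, up as it stands in the rack), 80 g, a dot near its upper edge on both faces. Origin at its centre. May be absent (None)
- board_d_mid (a point): pale plywood wooden tasting board, 10 mm thick (its x), 80 mm wide (its y), 125 mm tall (its z, up as it stands in the rack), 80 g, a dot near its upper edge on both faces. Origin at its centre. May be absent (None)
- jar_a_mid (a point): Origin of this point at the middle of its axis, half-way up; z runs from base to lid. Its x and y are square to the sides. Square ceramic jar, white with a green band, closed with a light wooden lid; 48 x 48 mm, 84 mm tall (the lid, 46 x 46 mm, is the top 18 mm, and stays on), heavy at the base, 0.17 kg; starts lying on a flat side. May be absent (None)
- jar_b_mid (a point): Origin of this point at the middle of its axis, half-way up; z runs from base to lid. Its x and y are square to the sides. Square ceramic jar, brick red with a white band, closed with a light wooden lid; 48 x 48 mm, 84 mm tall (the lid, 46 x 46 mm, is the top 18 mm, and stays on), heavy at the base, 0.17 kg; starts lying on a flat side. May be absent (None)
- jar_c_mid (a point): Origin of this point at the middle of its axis, half-way up; z runs from base to lid. Its x and y are square to the sides. Square ceramic jar, blue with a white band, closed with a light wooden lid; 48 x 48 mm, 84 mm tall (the lid, 46 x 46 mm, is the top 18 mm, and stays on), heavy at the base, 0.17 kg; starts lying on a flat side. May be absent (None)
- sesame_mid (a point): Origin of this point at the middle of its axis, half-way up; z runs from base to lid. Jar of white grains with a grey lid, 54 mm across, 85 mm tall, already standing in the tray, about 178 mm from its middle toward the tray's +y end
- herbs_mid (a point): Origin of this point at the middle of its axis, half-way up; z runs from base to lid. Spice jar with a black lid and a black label, 41 mm across, 105 mm tall, already standing in the tray, about 178 mm from its middle toward the tray's -y end
There are look-alikes about, which are no part of the job. What is shaped like the part that bears board_d_mid but purple is not meant.

How it is judged:
By the outcome, as a careful person would: the job done as asked, in the order asked, and still so for the second after the job is handed in, with the robot touching nothing.
Of jar_a, jar_b, jar_c only 2 to 3 are there at a start; the rules pass over those that are not, and their reading is None.
Of board_a, board_b, board_c, board_d only 3 to 4 are there at a start; the rules pass over those that are not, and their reading is None.
At some moment in a run one of jar_a, jar_b, jar_c may be knocked a few centimetres aside while the robot is not near it.
It also fails if it takes over 210 s, if anything falls off the work surface, if the arm or the gripper's body presses on something with over 40 N, if the wrist force passes 120 N, or if a joint passes its speed limit or range.

ROBOT

A 6-joint arm with a two-finger parallel gripper is mounted at the origin on a cart in front of the work surface, level with it; the furniture and walls round the work are solid. World frame = base frame: x ahead of the robot, y to its left, z up, the work surface at z = 0. Lengths are in m, angles in degrees, forces in N, time in s.
With the tool pointing down it reaches from about 0.35 to 0.975 m from the base axis. Payload 17.4 kg.
Tool frame: the origin (TCP) lies midway between the tips of the shut fingers; the grasp point (between the pads) lies 19 mm behind it; z points along the fingers, y is the direction in which the jaws open and shut (so a half turn about z gives the same grasp; the last joint's range is limited). The gripper opens to 85 mm and grips with 20 to 120 N. Pads are 22 mm wide; open, the fingers measure 114 mm over their backs; the gripper's body (76 mm by 85 mm) begins 54 mm behind the grasp point. The pads swing forward as they close: fully open they stand 13 mm farther back than shut.
Start: joints at [-74.645, 6.646, 82.598, -0, 90.757, -2.166], TCP at [0.203, -0.644, 0.231] pointing down, gripper open.
Joint ranges: [-162.19, 162.19], [-47.58, 125.68], [4.15, 143.07], [-65.23, 245.23], [0.69, 171.88], [-170.13, 170.13]. Speed limits (degrees/s): [108.29, 108.29, 127.2, 180, 180, 180].

INTERFACE

Orientations are given as [roll, pitch, yaw] about the fixed x, y, z axes, in that order (R = Rz(yaw) Ry(pitch) Rx(roll)).
In Python, from rig import get_state, snapshot, close_job gives the robot as it stands. The module is installed in compiled form; this text tells all that it offers.
- The arm moves only by the tool servo_tool, never from a script. Its argument "steps" is text: rows parted by semicolons, each of 7 numbers parted by spaces: the shift along the tool's x, y, z in m, then the turn, a rotation vector about the tool's x, y, z in degrees, then the finger opening in m, from 0 to 0.0854. In form: x y z ax ay az jaw; .... A call has 1 to 12 rows; each row is the pose to reach, as a shift and turn from the pose commanded when the call began, along the tool's axes at that moment; what a row does not reach only later rows make up. A row lasts 1/8 s, in which the tool goes at most 62.5 mm and 10.7 degrees, less where a joint would pass 70% of its speed; a pose out of reach is approached as far as the arm can. A call with a gripper value outside its range is refused whole. The fingers move at their own pace and stop on an object; "newtons" is the grip in N (left out, the last holds). Time passes only in rows, so rows that repeat a pose let the fingers close. It gives the time, the measured TCP pose, the force and the opening at its end, in the units of the state.
- get_state(): the state, without advancing time (a new reading comes with each control period).
- snapshot(name): name is "scene" or "top"; returns a dict with "frame" (420x560x3 uint8, red, green, blue), "K" (3x3 intrinsics, pixels), "pose" (4x4, takes a point from camera to world coordinates). Camera axes: x right, y down, z forward; pixel columns grow to the right and rows downward; lengths in m; the calibration is good to about 2 mm. A picture is of the moment at which its call begins. There is no depth.
- close_job(): hands the job in, once; it reports no verdict.
The state is a dict: "clock": time; "q": joint angles; "joint_velocities": joint speeds; "effort": joint torques, N m; "eef_pos": TCP position; "orientation": TCP orientation; "wrist_force": force on the tool from outside, world axes, zero at the start; "ft_torque": the same for the moment, N m; "gripper_width": finger opening in m.
Only numpy, scipy, OpenCV 4.12 (cv2) and the standard library are available. Lean on these libraries where they do the work, as an engineer would, in place of code of your own. Each camera call takes 0.05 s, during which the arm holds its last target. There are 200 camera calls.

## Working session

There is one attempt and no reset: what is moved stays moved. The work goes in short steps, Python scripts to look and compute and a tool call to move; the robot and the scene stay as the last step left them, time stands still between calls to the robot, and variables do not carry over. Pictures are saved under pics/ and viewed, about 12 in all and at most 16, crops included, and the job is handed in when it is done.

Besides the shell and the picture viewer there is one more tool, called after ">>>" in YAML: its name, and indented under it one key for each argument. servo_tool: Moves the arm, as the interface text tells. Its arguments: {"type":"object","properties":{"steps":{"type":"string"},"newtons":{"type":"number"}},"required":["steps"]}

```bash
mkdir -p pics; cat > h.py <<'E'
import numpy as np, cv2
from rig import get_state, snapshot
from scipy.spatial.transform import Rotation as R
def snap(n,f=None):
    s=snapshot(n)
    if f: cv2.imwrite('pics/'+f,s['frame'][:,:,::-1])
    return s
def ray(s,u,v):
    d=np.linalg.inv(s['K'])@[u,v,1.]; d=s['pose'][:3,:3]@d
    return s['pose'][:3,3],d/np.linalg.norm(d)
def onz(s,u,v,z):
    o,d=ray(s,u,v); return o+d*(z-o[2])/d[2]
def proj(s,p):
    P=np.linalg.inv(s['pose'])@np.r_[p,1]; q=s['K']@P[:3]; return q[:2]/q[2]
E
python3 - <<'E'
from h import *
for n in('scene','top'):
    s=snap(n); np.savez(n+'0.npz',**s)
    print(n,s['K'].round(1).tolist(),s['pose'].round(3).tolist())
    cv2.imwrite(f'pics/{n}0.png',cv2.resize(s['frame'][:,:,::-1],(800,600),interpolation=cv2.INTER_CUBIC))
print(get_state())
E
```

```text
scene [[388.4, 0.0, 279.1], [0.0, 388.4, 209.1], [0.0, 0.0, 1.0]] [[-0.528, -0.569, 0.63, -0.23], [-0.849, 0.364, -0.383, 0.389], [-0.012, -0.738, -0.675, 0.849], [0.0, 0.0, 0.0, 1.0]]
top [[440.8, 0.0, 275.8], [0.0, 440.8, 206.9], [0.0, 0.0, 1.0]] [[-0.029, -0.995, 0.092, 0.383], [-1.0, 0.029, -0.001, -0.026], [-0.001, -0.092, -0.996, 1.477], [0.0, 0.0, 0.0, 1.0]]
{'clock': 0.1, 'q': array([-7.46458781e+01,  6.67075360e+00,  8.26320550e+01,  2.17046743e-04,
        9.07557697e+01, -2.16510084e+00]), 'joint_velocities': array([-0.03314555, -0.07660566, -0.1407103 , -0.04997665, -0.01279302,
       -0.03260109]), 'effort': array([ 6.42701591e-03, -7.33659840e+01, -6.33784819e+01,  1.62319020e-04,
        5.28148652e-03, -9.41331386e-07]), 'eef_pos': array([ 0.20314773, -0.64352752,  0.23064184]), 'orientation': array([-1.79941472e+02, -2.42991399e-03,  1.75192243e+01]), 'wrist_force': array([ 0.24137873, -0.1621577 , -0.33414652]), 'ft_torque': array([ 0.00280998,  0.04250822, -0.03061027]), 'gripper_width': 0.08529236840819023}
```

View pics/scene0.png

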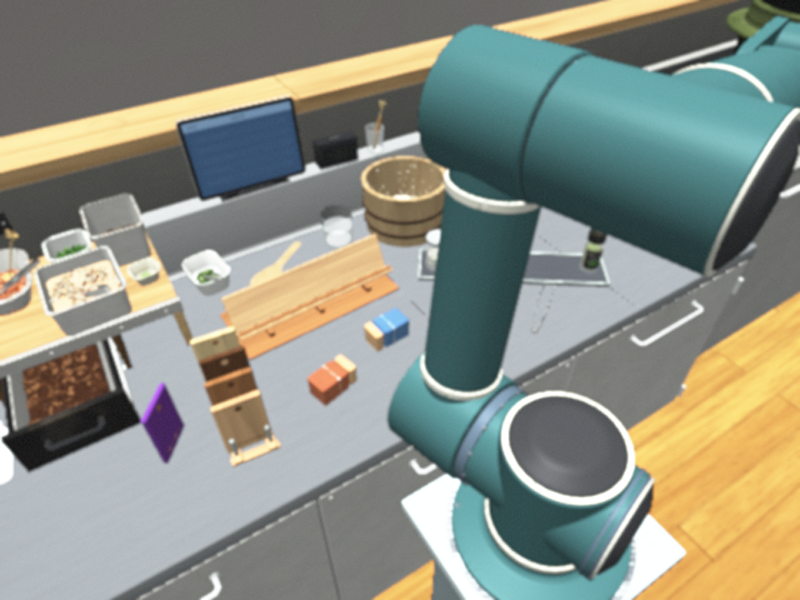

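View pics/top0.png

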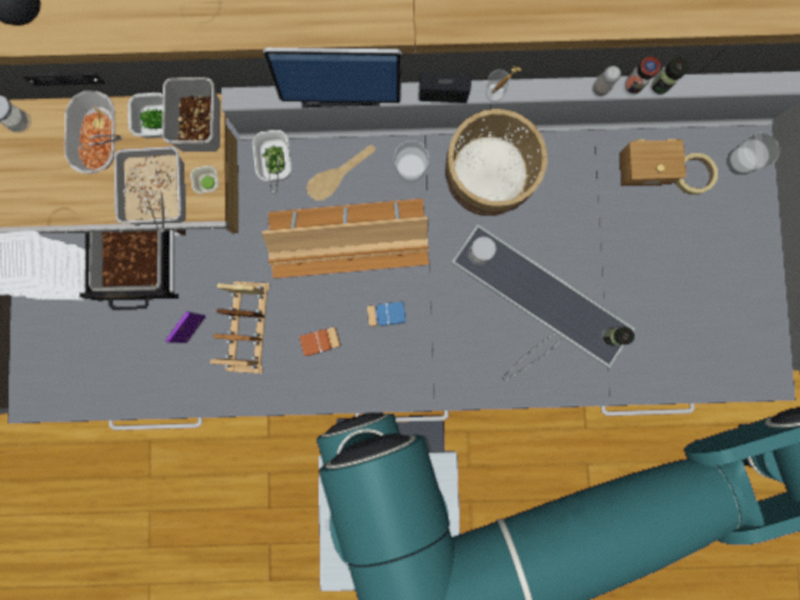

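The scene view shows four boards in the rack, with the purple look-alike beside it, plus a red and a blue lying jar. No green-banded jar is visible. In the top view (800 px) the stand is near (347,240), the rack (240,328), the red jar (320,341), the blue jar (387,313) and the tray (545,297).

```bash
python3 - <<'E'
from h import *
f=np.load('top0.npz')['frame']
a=cv2.resize(f[135:268,140:308,::-1],None,fx=4.7,fy=4.5,interpolation=cv2.INTER_CUBIC)[:600,:800]
a=cv2.resize(f[135:268,140:308,::-1],None,fx=4.5,fy=4.5,interpolation=cv2.INTER_CUBIC)
b=cv2.resize(f[150:265,310:452,::-1],None,fx=5,fy=5,interpolation=cv2.INTER_CUBIC)
cv2.imwrite('pics/a.png',a);cv2.imwrite('pics/b.png',b)
for n in('top','scene'):
    s=dict(np.load(n+'0.npz')); h=cv2.cvtColor(s['frame'],cv2.COLOR_RGB2HSV)
    for c,lo,hi in(('red',(0,150,60),(9,255,255)),('blue',(100,130,80),(115,255,255)),('green',(45,80,50),(80,255,255))):
        m=cv2.inRange(h,lo,hi)
        for k in cv2.findContours(m,0,2)[0]:
            if cv2.contourArea(k)>40:
                r=cv2.minAreaRect(k); print(n,c,cv2.contourArea(k),np.round(r[0],1),np.round(r[1],1),round(r[2],1), onz(s,*r[0],.04).round(3))
E
```

```text
top blue 46.0 [277.3 218.8] [11.6  8.9] 81.9 [ 0.476 -0.031  0.04 ]
top green 133.5 [105.  83.] [12. 14.] 90.0 [0.951 0.535 0.04 ]
```

View pics/a.png

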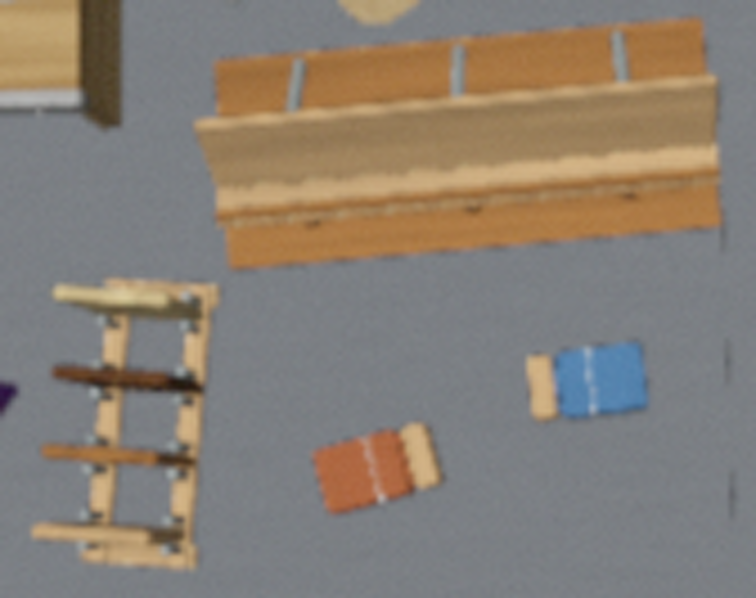

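View pics/b.png

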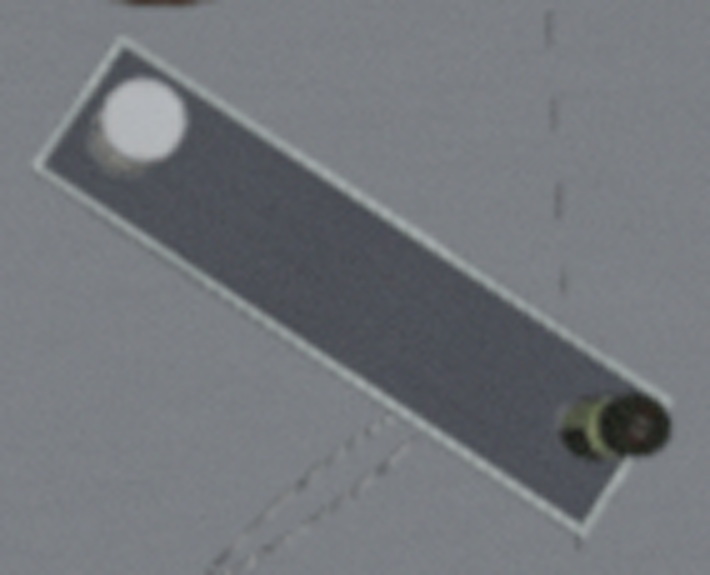

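The crops show the jar outlines, the four board top edges at left ends (55,293), (55,373), (42,452) and (33,531), the stand's foot front edge (232,268)-(720,226), its panel top edge (197,122)-(715,78), and the tray corners (122,38), (38,165), (583,532) and (672,403).

```bash
python3 - <<'E'
from h import *
s=dict(np.load('top0.npz'))
A=lambda u,v,z: onz(s,140+(u+.5)/4.5-.5,135+(v+.5)/4.5-.5,z)
B=lambda u,v,z: onz(s,310+(u+.5)/5-.5,150+(v+.5)/5-.5,z)
def rep(n,p,q):
    d=q-p; print(n,p.round(4),q.round(4),'mid',((p+q)/2).round(4),'len',np.linalg.norm(d).round(4),'ang',np.degrees(np.arctan2(d[1],d[0])).round(1))
for n,L in(('blue',((527,357),(538,418),(640,342),(647,408))),('red',((427,424),(440,483),(314,453),(333,512)))):
    P=[A(*x,.048) for x in L]; lid=(P[0]+P[1])/2; base=(P[2]+P[3])/2; rep(n+' base->lid',base,lid)
    rep(' w',P[2],P[3])
rep('foot',A(720,226,.008),A(232,268,.008))
rep('paneltop',A(715,78,.1045),A(197,122,.1045))
rep('corner?',A(718,152,.032),A(215,192,.032))
rep('liptop',A(718,180,.047),A(217,216,.047))
L=[A(*x,.137) for x in((55,293),(55,373),(42,452),(33,531))]
for i in range(3):rep('bd',L[i+1],L[i])
rep('rackDA',L[3],L[0])
d=L[0]-L[3];d/=np.linalg.norm(d)
w=np.array([d[1],-d[0],0])
for l in L: print('board top centre',(l+.04*w).round(4))
rep('rack end far',A(107,280,.012),A(217,285,.012)); rep('rack end near',A(83,560,.012),A(195,567,.012))
C=[B(*x,.011) for x in((122,38),(38,165),(583,532),(672,403))]
rep('tray far',C[3],C[0]);rep('tray near',C[2],C[1]);rep('end +y',C[1],C[0])
print('tray c',((C[0]+C[1]+C[2]+C[3])/4).round(4))
print('sesame',B(145,120,.085).round(4),'herbs',B(636,425,.105).round(4))
E
```

```text
blue base->lid [ 0.4782 -0.0482  0.048 ] [0.4715 0.0322 0.048 ] mid [ 0.4749 -0.008   0.048 ] len 0.0806 ang 94.8
 w [ 0.5022 -0.0464  0.048 ] [ 0.4543 -0.05    0.048 ] mid [ 0.4782 -0.0482  0.048 ] len 0.048 ang -175.7
red base->lid [0.4075 0.184  0.048 ] [0.4261 0.1046 0.048 ] mid [0.4168 0.1443 0.048 ] len 0.0816 ang -76.9
 w [0.4289 0.1905 0.048 ] [0.3862 0.1775 0.048 ] mid [0.4075 0.184  0.048 ] len 0.0446 ang -163.1
foot [ 0.5907 -0.1094  0.008 ] [0.5698 0.2557 0.008 ] mid [0.5802 0.0731 0.008 ] len 0.3656 ang 93.3
paneltop [ 0.6821 -0.1039  0.1045] [0.6614 0.2606 0.1045] mid [0.6718 0.0783 0.1045] len 0.3651 ang 93.2
corner? [ 0.6424 -0.1084  0.032 ] [0.6234 0.2629 0.032 ] mid [0.6329 0.0773 0.032 ] len 0.3718 ang 92.9
liptop [ 0.6191 -0.1068  0.047 ] [0.6032 0.2587 0.047 ] mid [0.6111 0.0759 0.047 ] len 0.3659 ang 92.5
bd [0.4852 0.3517 0.137 ] [0.5397 0.3515 0.137 ] mid [0.5125 0.3516 0.137 ] len 0.0545 ang -0.2
bd [0.432  0.3606 0.137 ] [0.4852 0.3517 0.137 ] mid [0.4586 0.3561 0.137 ] len 0.0539 ang -9.5
bd [0.3791 0.3668 0.137 ] [0.432  0.3606 0.137 ] mid [0.4056 0.3637 0
[... 231 characters left out ...]
 0.3208 0.137 ]
board top centre [0.3754 0.327  0.137 ]
rack end far [0.563  0.3479 0.012 ] [0.5568 0.2662 0.012 ] mid [0.5599 0.3071 0.012 ] len 0.082 ang -94.3
rack end near [0.3565 0.3667 0.012 ] [0.3491 0.2846 0.012 ] mid [0.3528 0.3256 0.012 ] len 0.0825 ang -95.2
tray far [ 0.4242 -0.5836  0.011 ] [ 0.6809 -0.2284  0.011 ] mid [ 0.5526 -0.406   0.011 ] len 0.4382 ang 54.1
tray near [ 0.3409 -0.5193  0.011 ] [ 0.5961 -0.1685  0.011 ] mid [ 0.4685 -0.3439  0.011 ] len 0.4339 ang 54.0
end +y [ 0.5961 -0.1685  0.011 ] [ 0.6809 -0.2284  0.011 ] mid [ 0.6385 -0.1984  0.011 ] len 0.1039 ang -35.2
tray c [ 0.5105 -0.375   0.011 ]
sesame [ 0.6124 -0.2307  0.085 ] herbs [ 0.4086 -0.5246  0.105 ]
```

```bash
cat >> h.py <<'E'
def P(G,yaw,tilt=0,b=0,back=0):
    """pose with grasp point G, tool yaw, tilt about tool y, b about tool x, drawn back along tool z"""
    r=R.from_euler('z',yaw,degrees=True)*R.from_euler('x',180,degrees=True)*R.from_euler('y',tilt,degrees=True)*R.from_euler('x',b,degrees=True)
    return np.array(G)+(.019-back)*r.as_matrix()[:,2], r
def rows(*W):
    s=get_state(); p0=s['eef_pos']; r0=R.from_euler('xyz',s['orientation'],degrees=True)
    print('t',round(s['clock'],2),'tcp',p0.round(4),s['orientation'].round(1),'w',round(s['gripper_width'],4),'F',s['wrist_force'].round(1),'q',s['q'].round(0))
    for p,r in W:
        d=r0.inv().apply(p-p0); v=(r0.inv()*r).as_rotvec(degrees=True); print('  ',*d.round(4),*v.round(1),'| |d|',np.linalg.norm(d).round(3),'ang',np.linalg.norm(v).round(0))
E
cat > plan.py <<'E'
from h import *
def blue(c=(.4749,-.008),az=94.5):
    a=np.array([np.cos(np.radians(az)),np.sin(np.radians(az)),0]); return np.r_[c,.027]+.008*a
def tray(y,z): # grasp point in tray
    t=np.radians(-36); return np.array([.5105,-.375,z])+y*np.array([-np.sin(t),np.cos(t),0])
E
python3 - <<'E'
from plan import *
G=blue(); rows(P([.40,-.12,.25],94.5),P(G,94.5,-40,back=.1),P(G,94.5,-40))
E
```

```text
t 0.1 tcp [ 0.2031 -0.6435  0.2306] [-179.9   -0.    17.5] w 0.0853 F [ 0.2 -0.2 -0.3] q [-75.   7.  83.   0.  91.  -2.]
   0.3453 -0.44 0.0001 -0.0 -0.0 -77.0 | |d| 0.559 ang 77.0
   0.464 -0.5826 0.1422 -26.8 -33.7 -73.6 | |d| 0.758 ang 85.0
   0.4495 -0.5199 0.2187 -26.8 -33.7 -73.6 | |d| 0.721 ang 85.0
```

>>> servo_tool:
  steps: "0.345 -0.44 0 0 0 -77 0.0854;0.345 -0.44 0 0 0 -77 0.0854;0.345 -0.44 0 0 0 -77 0.0854;0.345 -0.44 0 0 0 -77 0.0854;0.345 -0.44 0 0 0 -77 0.0854;0.345 -0.44 0 0 0 -77 0.0854;0.345 -0.44 0 0 0 -77 0.0854;0.345 -0.44 0 0 0 -77 0.0854;0.345 -0.44 0 0 0 -77 0.0854;0.345 -0.44 0 0 0 -77 0.0854;0.345 -0.44 0 0 0 -77 0.0854;0.345 -0.44 0 0 0 -77 0.0854"
  newtons: 40

```text
clock: 1.6
eef_pos: [0.3994, -0.1212, 0.2312]
orientation: [-180.0, 0.0, 94.4]
wrist_force: [-0.0, 0.1, 0.1]
gripper_width: 0.0854
```

```bash
python3 - <<'E'
from plan import *
G=blue(); rows(P(G,94.5,-40,back=.1),P(G,94.5,-40))
E
```

```text
t 1.6 tcp [ 0.3994 -0.1212  0.2312] [-180.     0.    94.4] w 0.0854 F [-0.   0.1  0.1] q [-20. -27. 112.  -0.  95. -25.]
   0.1672 0.0839 0.1421 -0.0 -40.0 -0.1 | |d| 0.235 ang 40.0
   0.1029 0.0841 0.2187 -0.0 -40.0 -0.1 | |d| 0.256 ang 40.0
```

>>> servo_tool:
  steps: "0.167 0.084 0.142 0 -40 0 0.0854;0.167 0.084 0.142 0 -40 0 0.0854;0.167 0.084 0.142 0 -40 0 0.0854;0.167 0.084 0.142 0 -40 0 0.0854;0.167 0.084 0.142 0 -40 0 0.0854;0.167 0.084 0.142 0 -40 0 0.0854;0.167 0.084 0.142 0 -40 0 0.0854"

```text
clock: 2.48
eef_pos: [0.4705, 0.052, 0.0895]
orientation: [-179.9, 40.0, 94.5]
wrist_force: [-1.1, 0.7, 0.3]
gripper_width: 0.0852
```

```bash
python3 - <<'E'
from plan import *
G=blue(); rows(P(G,94.5,-40))
s=snap('top');t=snap('scene')
cv2.imwrite('pics/c.png',np.vstack([cv2.resize(s['frame'][170:260,190:330,::-1],(560,360)),cv2.resize(t['frame'][180:300,170:350,::-1],(560,373))])[:, :])
E
```

```text
t 2.48 tcp [0.4705 0.052  0.0895] [-179.9   40.    94.5] w 0.0852 F [-1.1  0.7  0.3] q [ 25.  -5. 115. -37.  87.  28.]
   0.0001 -0.0002 0.1004 -0.1 -0.0 -0.0 | |d| 0.1 ang 0.0
```

View pics/c.png

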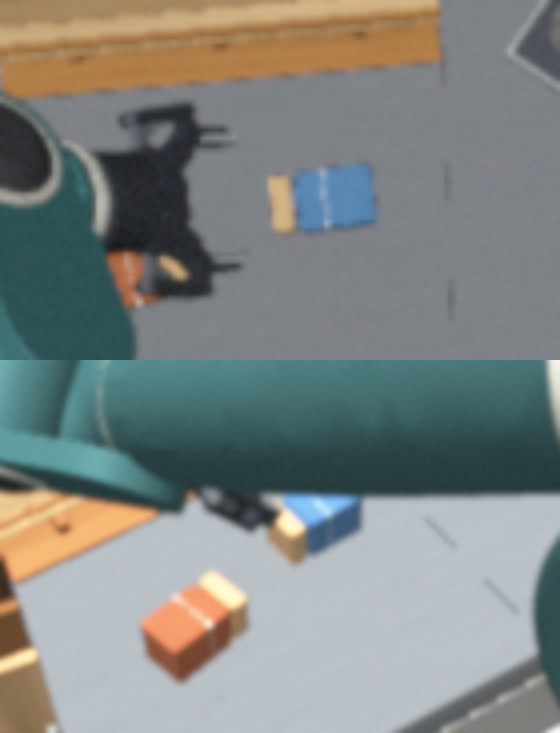

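The view shows the fingers straddling the blue jar, centred on it (row 199 against jar row 198), with the red jar clear beneath. I'll descend and grip.

>>> servo_tool:
  steps: "0 0 0.05 0 0 0 0.0854;0 0 0.1 0 0 0 0.0854;0 0 0.1 0 0 0 0.0854;0 0 0.1 0 0 0 0.046;0 0 0.1 0 0 0 0.044;0 0 0.1 0 0 0 0.04;0 0 0.1 0 0 0 0.04;0 0 0.1 0 0 0 0.04"
  newtons: 40

```text
clock: 3.58
eef_pos: [0.4762, -0.0107, 0.0144]
orientation: [179.8, 40.0, 94.4]
wrist_force: [-2.7, -0.7, 7.9]
gripper_width: 0.048
```

```bash
python3 - <<'E'
from plan import *
G=blue(); rows(P(G+[0,0,.08],94.5,-40),P([.48,-.08,.25],94.5),P([.46,-.22,.25],-36))
E
```

```text
t 3.58 tcp [ 0.4762 -0.0107  0.0144] [179.8  40.   94.4] w 0.048 F [-2.7 -0.7  7.9] q [ 18.  -2. 120. -40.  77.  28.]
   -0.0513 -0.0009 -0.0589 0.1 0.0 -0.0 | |d| 0.078 ang 0.0
   -0.1924 -0.0012 -0.1213 0.1 40.0 0.0 | |d| 0.227 ang 40.0
   -0.2981 -0.0323 -0.0326 45.3 20.7 124.1 | |d| 0.302 ang 134.0
```

>>> servo_tool:
  steps: "-0.051 -0.001 -0.059 0 0 0 0.04;-0.051 -0.001 -0.059 0 0 0 0.04;-0.192 -0.001 -0.121 0 40 0 0.04;-0.192 -0.001 -0.121 0 40 0 0.04;-0.192 -0.001 -0.121 0 40 0 0.04;-0.192 -0.001 -0.121 0 40 0 0.04;-0.192 -0.001 -0.121 0 40 0 0.04"

```text
clock: 4.45
eef_pos: [0.4798, -0.0818, 0.2289]
orientation: [180.0, -0.0, 94.3]
wrist_force: [0.5, 0.1, -2.7]
gripper_width: 0.0476
```

```bash
python3 - <<'E'
from plan import *
rows(P([.46,-.22,.25],-36),P(tray(-60,.16),-36,50))
E
```

```text
t 4.45 tcp [ 0.4798 -0.0818  0.2289] [180.   -0.   94.3] w 0.0476 F [ 0.5  0.1 -2.7] q [-13. -17. 105.   0.  92. -17.]
   -0.1363 -0.0302 -0.0021 -0.0 -0.0 130.3 | |d| 0.14 ang 130.0
   -46.038 -38.8188 0.0712 -56.1 25.9 120.3 | |d| 60.22 ang 135.0
```

Units slip in the tray y (it should be metres); the waypoint itself is fine.

>>> servo_tool:
  steps: "-0.136 -0.03 -0.002 0 0 130.3 0.04;-0.136 -0.03 -0.002 0 0 130.3 0.04;-0.136 -0.03 -0.002 0 0 130.3 0.04;-0.136 -0.03 -0.002 0 0 130.3 0.04;-0.136 -0.03 -0.002 0 0 130.3 0.04;-0.136 -0.03 -0.002 0 0 130.3 0.04;-0.136 -0.03 -0.002 0 0 130.3 0.04;-0.136 -0.03 -0.002 0 0 130.3 0.04;-0.136 -0.03 -0.002 0 0 130.3 0.04;-0.136 -0.03 -0.002 0 0 130.3 0.04;-0.136 -0.03 -0.002 0 0 130.3 0.04;-0.136 -0.03 -0.002 0 0 130.3 0.04"

```text
clock: 5.95
eef_pos: [0.4608, -0.2173, 0.23]
orientation: [179.8, 0.0, -34.7]
wrist_force: [-0.1, 0.1, -2.8]
gripper_width: 0.0473
```

```bash
python3 - <<'E'
from plan import *
rows(P(tray(-.06,.16),-36,50),P(tray(-.06,.056),-36,50))
E
```

```text
t 5.95 tcp [ 0.4608 -0.2173  0.23  ] [179.8   0.  -34.7] w 0.0473 F [-0.1  0.1 -2.8] q [-28. -14. 103.  -0.  92.  97.]
   0.1437 0.1615 0.0827 -0.4 50.0 1.3 | |d| 0.231 ang 50.0
   0.1438 0.1612 0.1867 -0.4 50.0 1.3 | |d| 0.285 ang 50.0
```

>>> servo_tool:
  steps: "0.144 0.161 0.083 0 50 1.3 0.04;0.144 0.161 0.083 0 50 1.3 0.04;0.144 0.161 0.083 0 50 1.3 0.04;0.144 0.161 0.083 0 50 1.3 0.04;0.144 0.161 0.083 0 50 1.3 0.04;0.144 0.161 0.083 0 50 1.3 0.04;0.144 0.161 0.083 0 50 1.3 0.04;0.144 0.161 0.15 0 50 1.3 0.04;0.144 0.161 0.175 0 50 1.3 0.04;0.144 0.161 0.175 0 50 1.3 0.04"

```text
clock: 7.2
eef_pos: [0.4892, -0.4314, 0.0541]
orientation: [-179.1, -49.8, -36.1]
wrist_force: [0.9, 0.1, -0.7]
gripper_width: 0.0476
```

```bash
python3 - <<'E'
from plan import *
rows(P(tray(-.06,.056),-36,50))
s=snap('top');t=snap('scene')
cv2.imwrite('pics/d.png',np.vstack([cv2.resize(s['frame'][150:260,310:450,::-1],(560,440)),cv2.resize(t['frame'][150:220,270:440,::-1],(560,230))])[:, :])
E
```

```text
t 7.2 tcp [ 0.4892 -0.4314  0.0541] [-179.1  -49.8  -36.1] w 0.0476 F [ 0.9  0.1 -0.7] q [-48. -11. 127.  35.  18.  49.]
   -0.0087 0.0019 0.0056 -0.8 0.2 -0.1 | |d| 0.011 ang 1.0
```

View pics/d.png

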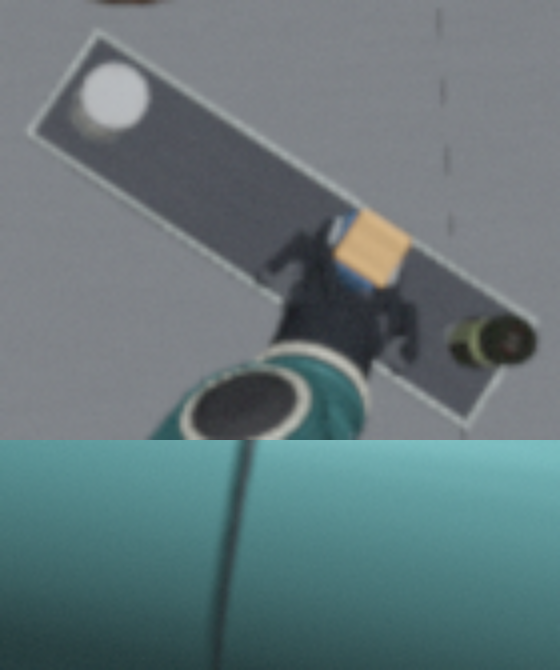

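The jar is upright over the tray, lid at crop pixel (373,248). I'll lower, release and withdraw.

>>> servo_tool:
  steps: "-0.009 0.002 0.006 0 0 0 0.04;-0.009 0.002 0.006 0 0 0 0.04;-0.009 0.002 0.006 0 0 0 0.04;-0.009 0.002 0.006 0 0 0 0.062;-0.009 0.002 0.006 0 0 0 0.068;-0.009 0.002 0.006 0 0 0 0.068;-0.009 0.002 0.006 0 0 0 0.068;-0.009 0.002 -0.05 0 0 0 0.068;-0.009 0.002 -0.1 0 0 0 0.068;-0.009 0.002 -0.1 0 0 0 0.0854"

```text
clock: 8.55
eef_pos: [0.4195, -0.3869, 0.1175]
orientation: [-179.3, -50.4, -36.1]
wrist_force: [-0.4, -0.8, -0.3]
gripper_width: 0.0833
```

```bash
python3 - <<'E'
from plan import *
s=snap('top')
az=-76.5; c=(.4168,.1443);a=np.array([np.cos(np.radians(az)),np.sin(np.radians(az)),0]);G=np.r_[c,.027]+.008*a
rows(P([.40,-.20,.25],40),P([.40,-.02,.22],103.5,0))
cv2.imwrite('pics/e.png',cv2.resize(s['frame'][130:270,140:450,::-1],None,fx=2.5,fy=2.5))
E
```

```text
t 8.6 tcp [ 0.4198 -0.3869  0.1157] [-179.3  -50.2  -36.1] w 0.0856 F [ 0.2 -0.1  0.3] q [-52. -30. 135.  27.  29.  56.]
   0.0079 -0.1414 -0.169 32.6 -42.9 -70.6 | |d| 0.22 ang 89.0
   -0.083 -0.2876 -0.2295 59.9 -22.9 -128.1 | |d| 0.377 ang 143.0
```

View pics/e.png

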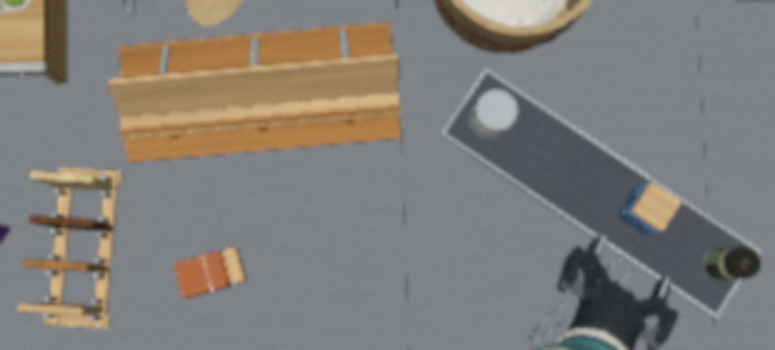

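>>> servo_tool:
  steps: "0.008 -0.141 -0.169 32.6 -42.9 -70.6 0.0854;0.008 -0.141 -0.169 32.6 -42.9 -70.6 0.0854;0.008 -0.141 -0.169 32.6 -42.9 -70.6 0.0854;0.008 -0.141 -0.169 32.6 -42.9 -70.6 0.0854;0.008 -0.141 -0.169 32.6 -42.9 -70.6 0.0854;0.008 -0.141 -0.169 32.6 -42.9 -70.6 0.0854;0.008 -0.141 -0.169 32.6 -42.9 -70.6 0.0854;0.008 -0.141 -0.169 32.6 -42.9 -70.6 0.0854;0.008 -0.141 -0.169 32.6 -42.9 -70.6 0.0854;0.008 -0.141 -0.169 32.6 -42.9 -70.6 0.0854;0.008 -0.141 -0.169 32.6 -42.9 -70.6 0.0854;0.008 -0.141 -0.169 32.6 -42.9 -70.6 0.0854"

```text
clock: 10.1
eef_pos: [0.3999, -0.2006, 0.2295]
orientation: [-179.8, -0.0, 40.0]
wrist_force: [-0.2, -0.1, -0.2]
gripper_width: 0.0852
```

```bash
python3 - <<'E'
from plan import *
az=-76.5; c=(.4168,.1443);a=np.array([np.cos(np.radians(az)),np.sin(np.radians(az)),0]);G=np.r_[c,.027]+.008*a
rows(P([.42,.02,.22],103.5,0),P(G,103.5,40,back=.1))
E
```

```text
t 10.1 tcp [ 0.3999 -0.2006  0.2295] [-179.8   -0.    40. ] w 0.0852 F [-0.2 -0.1 -0.2] q [-30. -23. 109.   0.  94.  20.]
   0.157 -0.1562 0.029 -0.1 -0.1 -63.5 | |d| 0.223 ang 64.0
   0.2076 -0.1994 0.141 22.0 35.6 -60.9 | |d| 0.321 ang 74.0
```

>>> servo_tool:
  steps: "0.157 -0.156 0.029 0 0 -63.5 0.0854;0.157 -0.156 0.029 0 0 -63.5 0.0854;0.157 -0.156 0.029 0 0 -63.5 0.0854;0.157 -0.156 0.029 0 0 -63.5 0.0854;0.157 -0.156 0.029 0 0 -63.5 0.0854;0.157 -0.156 0.029 0 0 -63.5 0.0854;0.208 -0.199 0.141 22 35.6 -60.9 0.0854;0.208 -0.199 0.141 22 35.6 -60.9 0.0854;0.208 -0.199 0.141 22 35.6 -60.9 0.0854;0.208 -0.199 0.141 22 35.6 -60.9 0.0854;0.208 -0.199 0.141 22 35.6 -60.9 0.0854;0.208 -0.199 0.141 22 35.6 -60.9 0.0854"

```text
clock: 11.6
eef_pos: [0.4312, 0.0858, 0.0893]
orientation: [-179.9, -39.8, 103.5]
wrist_force: [-0.7, 0.1, -0.3]
gripper_width: 0.0857
```

```bash
python3 - <<'E'
from plan import *
az=-76.5; c=(.4168,.1443);a=np.array([np.cos(np.radians(az)),np.sin(np.radians(az)),0]);G=np.r_[c,.027]+.008*a
s=snap('top')
h=cv2.cvtColor(s['frame'],cv2.COLOR_RGB2HSV)[215:265,195:260]
m=cv2.inRange(h,(5,140,100),(12,255,255)); k=max(cv2.findContours(m,0,2)[0],key=cv2.contourArea); r=cv2.minAreaRect(k); print(np.add(r[0],(195,215)),r[1:])
s0=np.load('top0.npz');h=cv2.cvtColor(s0['frame'],cv2.COLOR_RGB2HSV)[215:265,195:260]
m=cv2.inRange(h,(5,140,100),(12,255,255)); k=max(cv2.findContours(m,0,2)[0],key=cv2.contourArea); r=cv2.minAreaRect(k); print(np.add(r[0],(195,215)),r[1:])
rows(P(G,103.5,40))
E
```

```text
[216.64706421 240.58823776] ((13.096923828125, 10.186494827270508), 75.96376037597656)
[216.53774071 240.63207626] ((13.323973655700684, 10.302042007446289), 74.05460357666016)
t 11.65 tcp [0.4312 0.0861 0.0896] [-180.   -39.8  103.6] w 0.0856 F [ 0.2 -0.4  0.1] q [-14. -10. 119.  34.  92. -33.]
   -0.0001 -0.0002 0.1003 -0.1 0.2 0.1 | |d| 0.1 ang 0.0
```

The red jar is unmoved.

>>> servo_tool:
  steps: "0 0 0.05 0 0 0 0.0854;0 0 0.1 0 0 0 0.0854;0 0 0.1 0 0 0 0.0854;0 0 0.1 0 0 0 0.046;0 0 0.1 0 0 0 0.044;0 0 0.1 0 0 0 0.04;0 0 0.1 0 0 0 0.04;0 0 0.1 0 0 0 0.04"
  newtons: 40

```text
clock: 12.65
eef_pos: [0.4168, 0.1479, 0.0138]
orientation: [180.0, -40.0, 103.6]
wrist_force: [-0.8, -1.5, 8.7]
gripper_width: 0.0475
```

```bash
python3 - <<'E'
from plan import *
az=-76.5; c=(.4168,.1443);a=np.array([np.cos(np.radians(az)),np.sin(np.radians(az)),0]);G=np.r_[c,.027]+.008*a
rows(P(G+[0,0,.08],103.5,40),P([.44,.05,.25],103.5))
E
```

```text
t 12.65 tcp [0.4168 0.1479 0.0138] [180.  -40.  103.6] w 0.0475 F [-0.8 -1.5  8.7] q [ -7.  -6. 124.  37.  81. -33.]
   0.0511 -0.0008 -0.0598 -0.0 0.0 0.1 | |d| 0.079 ang 0.0
   0.0625 -0.0003 -0.2311 -0.0 -40.0 0.1 | |d| 0.239 ang 40.0
```

>>> servo_tool:
  steps: "0.051 -0.001 -0.06 0 0 0 0.04;0.051 -0.001 -0.06 0 0 0 0.04;0.063 0 -0.231 0 -40 0 0.04;0.063 0 -0.231 0 -40 0 0.04;0.063 0 -0.231 0 -40 0 0.04;0.063 0 -0.231 0 -40 0 0.04;0.063 0 -0.231 0 -40 0 0.04"

```text
clock: 13.52
eef_pos: [0.4395, 0.052, 0.2302]
orientation: [-180.0, 0.0, 103.7]
wrist_force: [-1.7, 1.2, -1.7]
gripper_width: 0.0476
```

```bash
python3 - <<'E'
from plan import *
rows(P([.46,-.22,.25],144),P(tray(.05,.14),144,-50),P(tray(.05,.056),144,-50))
E
```

```text
t 13.53 tcp [0.4395 0.052  0.2302] [-180.     0.   103.7] w 0.0476 F [-1.7  1.2 -1.7] q [  3. -23. 110.  -0.  94. -10.]
   -0.2691 -0.0447 -0.0007 -0.0 -0.0 -40.3 | |d| 0.273 ang 40.0
   -0.4104 0.0152 0.1025 -17.6 -47.9 -37.6 | |d| 0.423 ang 63.0
   -0.4104 0.0152 0.1865 -17.6 -47.9 -37.6 | |d| 0.451 ang 63.0
```

>>> servo_tool:
  steps: "-0.269 -0.045 0 0 0 -40.3 0.04;-0.269 -0.045 0 0 0 -40.3 0.04;-0.269 -0.045 0 0 0 -40.3 0.04;-0.269 -0.045 0 0 0 -40.3 0.04;-0.269 -0.045 0 0 0 -40.3 0.04;-0.41 0.015 0.065 -17.6 -47.9 -37.6 0.04;-0.41 0.015 0.065 -17.6 -47.9 -37.6 0.04;-0.41 0.015 0.065 -17.6 -47.9 -37.6 0.04;-0.41 0.015 0.065 -17.6 -47.9 -37.6 0.04;-0.41 0.015 0.065 -17.6 -47.9 -37.6 0.04;-0.41 0.015 0.065 -17.6 -47.9 -37.6 0.04;-0.41 0.015 0.065 -17.6 -47.9 -37.6 0.04"

```text
clock: 15.02
eef_pos: [0.5504, -0.3447, 0.1651]
orientation: [180.0, 49.8, 143.8]
wrist_force: [-0.1, -0.1, -1.0]
gripper_width: 0.0473
```

```bash
python3 - <<'E'
from plan import *
rows(P(tray(.05,.056),144,-50))
E
```

```text
t 15.03 tcp [ 0.5504 -0.3447  0.1651] [180.   49.8 143.8] w 0.0473 F [-0.1 -0.1 -1. ] q [-33. -20. 123.  -5.  27. -84.]
   0.0926 0.002 0.0783 -0.2 -0.2 -0.1 | |d| 0.121 ang 0.0
```

>>> servo_tool:
  steps: "0.046 0.001 0.039 0 0 0 0.04;0.093 0.002 0.078 0 0 0 0.04;0.093 0.002 0.078 0 0 0 0.04;0.093 0.002 0.078 0 0 0 0.04;0.093 0.002 0.078 0 0 0 0.062;0.093 0.002 0.078 0 0 0 0.068;0.093 0.002 0.078 0 0 0 0.068;0.093 0.002 0.078 0 0 0 0.068;0.093 0.002 0.02 0 0 0 0.068;0.093 0.002 -0.022 0 0 0 0.068;0.093 0.002 -0.022 0 0 0 0.068"

```text
clock: 16.4
eef_pos: [0.4898, -0.2968, 0.1123]
orientation: [180.0, 50.4, 143.9]
wrist_force: [-0.4, 0.0, -0.1]
gripper_width: 0.0683
```

```bash
cat >> plan.py <<'E'
RC=np.array([.4564,.3163]);RY=-5.2
def slot(x,z): t=np.radians(RY); return np.r_[RC+x*np.array([np.cos(t),np.sin(t)]),z]
E
python3 - <<'E'
from plan import *
s=snap('top')
rows(P([.40,-.10,.30],110),P([.40,.18,.30],84.8),P(slot(-.081,.20),84.8))
h=cv2.cvtColor(s['frame'],cv2.COLOR_RGB2HSV)
cv2.imwrite('pics/f.png',cv2.resize(s['frame'][130:270,140:450,::-1],None,fx=2.5,fy=2.5))
E
```

```text
t 16.45 tcp [ 0.49   -0.2971  0.1102] [-180.    50.2  143.9] w 0.0681 F [ 0.2  0.  -0.2] q [-32. -29. 135.  -7.  25. -81.]
   -0.0105 0.1061 -0.2545 14.8 48.7 31.6 | |d| 0.276 ang 60.0
   0.095 0.3322 -0.3815 25.8 45.6 55.1 | |d| 0.515 ang 76.0
   0.2386 0.4339 -0.3977 25.8 45.6 55.1 | |d| 0.635 ang 76.0
```

View pics/f.png

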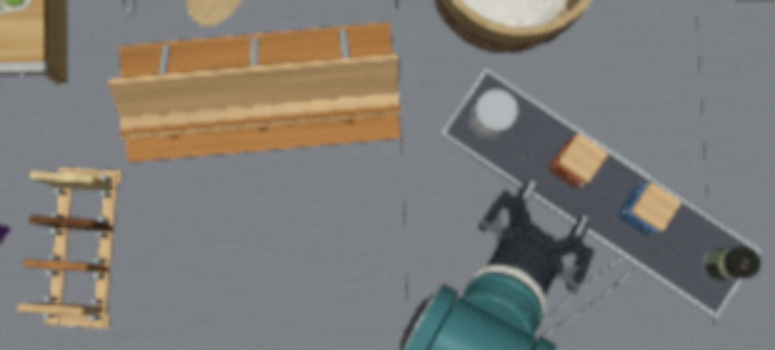

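Both jars stand upright in the tray at lid pixels (582,158) and (655,206). Next are the boards.

>>> servo_tool:
  steps: "-0.01 0.106 -0.254 14.8 48.7 31.6 0.035;-0.01 0.106 -0.254 14.8 48.7 31.6 0.035;-0.01 0.106 -0.254 14.8 48.7 31.6 0.035;-0.01 0.106 -0.254 14.8 48.7 31.6 0.035;-0.01 0.106 -0.254 14.8 48.7 31.6 0.035;-0.01 0.106 -0.254 14.8 48.7 31.6 0.035;-0.01 0.106 -0.254 14.8 48.7 31.6 0.035;0.095 0.332 -0.381 25.8 45.6 55.1 0.035;0.095 0.332 -0.381 25.8 45.6 55.1 0.035;0.095 0.332 -0.381 25.8 45.6 55.1 0.035;0.095 0.332 -0.381 25.8 45.6 55.1 0.035;0.095 0.332 -0.381 25.8 45.6 55.1 0.035"

```text
clock: 17.95
eef_pos: [0.4006, 0.1812, 0.2786]
orientation: [-179.9, -0.0, 84.9]
wrist_force: [0.8, -1.4, 0.7]
gripper_width: 0.0351
```

```bash
python3 - <<'E'
from plan import *
rows(P(slot(-.081,.19),84.8))
E
```

```text
t 17.95 tcp [0.4006 0.1812 0.2786] [-179.9   -0.    84.9] w 0.0351 F [ 0.8 -1.4  0.7] q [ 21. -24. 105.   0.  98.  26.]
   0.1396 -0.0372 0.1077 -0.1 -0.0 0.1 | |d| 0.18 ang 0.0
```

>>> servo_tool:
  steps: "0.14 -0.037 0.05 0 0 0 0.035;0.14 -0.037 0.05 0 0 0 0.035;0.14 -0.037 0.108 0 0 0 0.035;0.14 -0.037 0.108 0 0 0 0.035;0.14 -0.037 0.108 0 0 0 0.035;0.14 -0.037 0.108 0 0 0 0.035"

```text
clock: 18.7
eef_pos: [0.3772, 0.3218, 0.1742]
orientation: [-179.9, -0.2, 84.8]
wrist_force: [-0.4, 0.8, 0.8]
gripper_width: 0.0349
```

```bash
python3 - <<'E'
from plan import *
rows(P(slot(-.081,.122),84.8))
s=snap('top');t=snap('scene')
cv2.imwrite('pics/g.png',np.vstack([cv2.resize(s['frame'][190:270,135:235,::-1],(500,400)),cv2.resize(t['frame'][220:340,110:260,::-1],(500,400))])[:, :])
E
```

```text
t 18.7 tcp [0.3772 0.3218 0.1742] [-179.9   -0.2   84.8] w 0.0349 F [-0.4  0.8  0.8] q [ 37. -15. 108.   0.  87.  43.]
   0.0014 -0.0016 0.0712 -0.1 -0.2 -0.0 | |d| 0.071 ang 0.0
```

View pics/g.png

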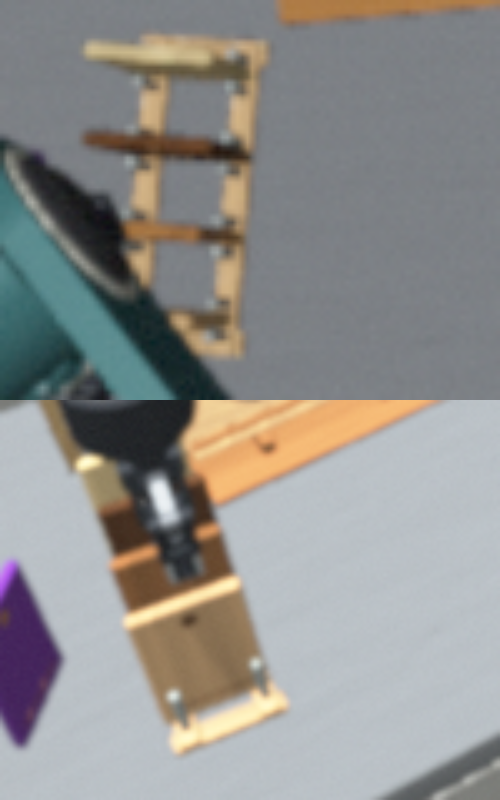

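The fingertips hang just above the near board. As a check on position I'll project the predicted top corners; the seen front-edge corners are about (147.5,287.5) and (182,274) in scene pixels.

```bash
python3 - <<'E'
from plan import *
s=dict(np.load('scene0.npz'))
t=np.radians(RY);u=np.array([np.cos(t),np.sin(t),0]);w=np.array([-np.sin(t),np.cos(t),0])
for x in(-.081,-.027,.027,.081): print([proj(s,slot(x,.137)-.005*u+e*.04*w).round(1) for e in(1,-1)])
E
```

```text
[array([150.1, 285.9]), array([184.7, 272.9])]
[array([144.8, 269.1]), array([178.3, 257. ])]
[array([139.9, 253.4]), array([172.3, 242.3])]
[array([135.3, 239. ]), array([166.7, 228.6])]
```

>>> servo_tool:
  steps: "0.004 -0.001 0.036 0 0 0 0.035;0.004 -0.001 0.071 0 0 0 0.035;0.004 -0.001 0.071 0 0 0 0.035;0.004 -0.001 0.071 0 0 0 0.015;0.004 -0.001 0.071 0 0 0 0.004;0.004 -0.001 0.071 0 0 0 0.004;0.004 -0.001 0.071 0 0 0 0.004;0.004 -0.001 0.071 0 0 0 0.004"
  newtons: 40

```text
clock: 19.8
eef_pos: [0.3753, 0.327, 0.1033]
orientation: [-179.8, -0.2, 84.8]
wrist_force: [-7.2, -1.4, 7.8]
gripper_width: 0.0092
```

```bash
cat >> plan.py <<'E'
SY=3.2; SN=np.array([np.cos(np.radians(SY)),np.sin(np.radians(SY)),0]); ST=np.array([-SN[1],SN[0],0])
SZ=np.sin(np.radians(25))*SN+np.array([0,0,np.cos(np.radians(25))])   # up the slope
SX=np.cos(np.radians(25))*SN-np.array([0,0,np.sin(np.radians(25))])   # into panel
SO=.638*SN+.0407*ST+np.array([0,0,.032])
def stand(t,up=0.,gap=.002,h=.110): # grasp pt for board at t along ledge, bottom 'up' above ledge, back 'gap' off panel, grasp h above bottom
    return SO+t*ST+(h+up)*SZ-(.005+gap)*SX
E
python3 - <<'E'
from plan import *
rows(P(slot(-.081,.235),84.8),P([.50,.25,.30],88),P(stand(.135,.06,.006),90+SY,0,25),P(stand(.135,.003),90+SY,0,25))
print(SO,stand(.135),stand(-.135))
E
```

```text
t 19.8 tcp [0.3753 0.327  0.1033] [-179.8   -0.2   84.8] w 0.0092 F [-7.2 -1.4  7.8] q [ 38. -12. 113.   0.  79.  43.]
   -0.0029 0.0004 -0.1127 -0.2 -0.2 0.0 | |d| 0.113 ang 0.0
   -0.0647 0.1305 -0.1784 -0.2 -0.2 -3.2 | |d| 0.23 ang 3.0
   -0.0845 0.3144 -0.0716 24.8 -2.1 -8.2 | |d| 0.333 ang 26.0
   -0.0877 0.2944 -0.0182 24.8 -2.1 -8.2 | |d| 0.308 ang 26.0
[0.63473327 0.07625066 0.032     ] [0.66727863 0.21328105 0.13465218] [ 0.68235044 -0.05629795  0.13465218]
```

>>> servo_tool:
  steps: "0 0 -0.05 0 0 0 0.004;0 0 -0.1 0 0 0 0.004;0 0 -0.15 0 0 0 0.004;0 0 -0.15 0 0 0 0.004;-0.065 0.131 -0.178 0 0 -3.2 0.004;-0.065 0.131 -0.178 0 0 -3.2 0.004;-0.065 0.131 -0.178 0 0 -3.2 0.004;-0.085 0.294 -0.12 24.8 -2.1 -8.2 0.004;-0.085 0.314 -0.072 24.8 -2.1 -8.2 0.004;-0.085 0.314 -0.072 24.8 -2.1 -8.2 0.004;-0.085 0.314 -0.072 24.8 -2.1 -8.2 0.004;-0.085 0.314 -0.072 24.8 -2.1 -8.2 0.004"

```text
clock: 21.3
eef_pos: [0.6811, 0.2122, 0.1654]
orientation: [-154.4, 0.2, 93.1]
wrist_force: [-1.7, 0.1, -0.4]
gripper_width: 0.0095
```

```bash
python3 - <<'E'
from plan import *
rows(P(stand(.135,.02,.006),90+SY,0,25),P(stand(.135,.002),90+SY,0,25))
s=snap('top');t=snap('scene')
cv2.imwrite('pics/i.png',np.vstack([cv2.resize(s['frame'][130:210,170:310,::-1],(700,400)),cv2.resize(t['frame'][150:260,120:300,::-1],(655,400),).copy() if 0 else cv2.resize(t['frame'][150:250,120:295,::-1],(700,400))])[:, :]); print(proj(s,SO+.135*ST), proj(t,SO+.135*ST))
E
```

```text
t 21.3 tcp [0.6811 0.2122 0.1654] [-154.4    0.2   93.1] w 0.0095 F [-1.7  0.1 -0.4] q [ 14.  29.  64.   5. 112.  11.]
   0.0019 -0.0031 0.0327 -0.6 0.2 -0.2 | |d| 0.033 ang 1.0
   0.002 0.0011 0.0506 -0.6 0.2 -0.2 | |d| 0.051 ang 1.0
[203.0261753  175.70460795] [181.33919658 225.95505809]
```

View pics/i.png

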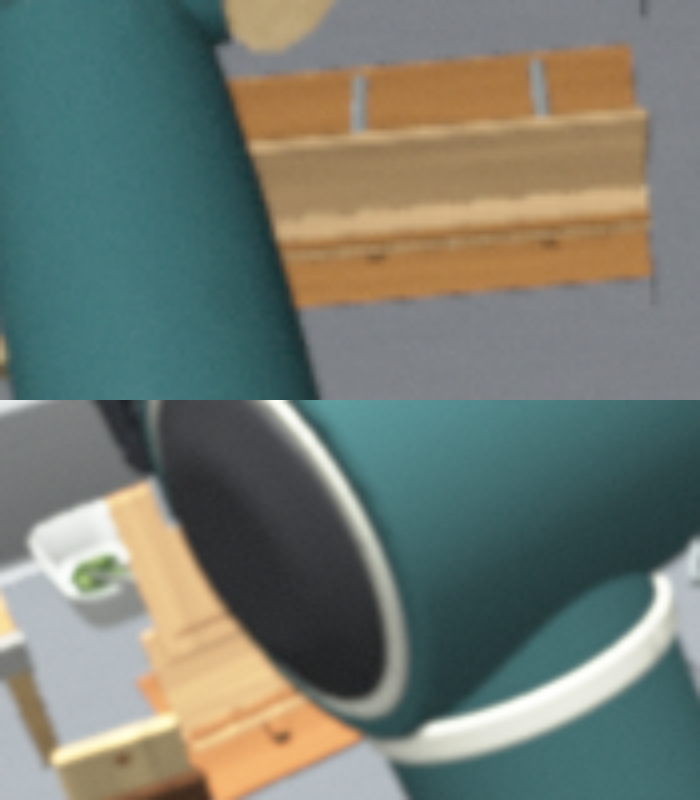

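The arm hides the board, so I'll lower by the numbers and watch the force.

>>> servo_tool:
  steps: "0.002 -0.002 0.03 -0.6 0.2 -0.2 0.004;0.002 -0.002 0.042 -0.6 0.2 -0.2 0.004;0.002 -0.002 0.047 -0.6 0.2 -0.2 0.004;0.002 -0.002 0.05 -0.6 0.2 -0.2 0.004;0.002 -0.002 0.05 -0.6 0.2 -0.2 0.004"

```text
clock: 22.02
eef_pos: [0.6577, 0.2139, 0.128]
orientation: [-155.6, -0.1, 93.3]
wrist_force: [0.3, -0.5, -1.7]
gripper_width: 0.0092
```

>>> servo_tool:
  steps: "0 0 0.002 0.4 0 0 0.004;0 0 0.004 0.4 0 0 0.004;0 0 0.004 0.4 0 0 0.004"

```text
clock: 22.4
eef_pos: [0.6558, 0.2137, 0.1235]
orientation: [-155.1, -0.1, 93.3]
wrist_force: [-0.5, 0.4, -0.8]
gripper_width: 0.0095
```

```bash
python3 - <<'E'
from plan import *
rows(P(stand(.135,0,.005),90+SY,0,25))
E
```

```text
t 22.4 tcp [0.6558 0.2137 0.1235] [-1.551e+02 -1.000e-01  9.330e+01] w 0.0095 F [-0.5  0.4 -0.8] q [ 14.  26.  71.   5. 107.  11.]
   -0.001 0.0026 0.004 0.1 -0.1 0.1 | |d| 0.005 ang 0.0
```

>>> servo_tool:
  steps: "0 0.002 0.002 0 0 0 0.004;0 0.002 0.004 0 0 0 0.004;0 0.002 0.004 0 0 0 0.004;0 0.002 0.004 0 0 0 0.004"

```text
clock: 22.9
eef_pos: [0.656, 0.2138, 0.1193]
orientation: [-155.1, -0.1, 93.3]
wrist_force: [0.5, -0.7, -0.7]
gripper_width: 0.0095
```

>>> servo_tool:
  steps: "0 0 0.002 0 0 0 0.004;0 0 0.004 0 0 0 0.004;0 0 0.004 0 0 0 0.004;0 0 0.004 0 0 0 0.004"

```text
clock: 23.4
eef_pos: [0.6551, 0.2137, 0.1178]
orientation: [-155.3, -0.2, 93.3]
wrist_force: [4.0, -0.3, 14.6]
gripper_width: 0.0094
```

```bash
python3 - <<'E'
from plan import *
rows(P(stand(.135,0,.005),90+SY,0,25))
E
```

```text
t 23.4 tcp [0.6551 0.2137 0.1178] [-155.3   -0.2   93.3] w 0.0094 F [ 4.  -0.3 14.6] q [ 14.  26.  72.   5. 106.  11.]
   -0.0011 0.0009 -0.0014 0.3 -0.1 0.1 | |d| 0.002 ang 0.0
```

Contact came at the expected ledge height. Releasing and rising.

>>> servo_tool:
  steps: "0 0 -0.001 0 0 0 0.03;0 0 -0.001 0 0 0 0.035;0 0 -0.001 0 0 0 0.035;0 0 -0.001 0 0 0 0.035;0 0 -0.05 0 0 0 0.035;0 0 -0.1 0 0 0 0.035;0 0 -0.15 0 0 0 0.035"

```text
clock: 24.28
eef_pos: [0.7177, 0.217, 0.2532]
orientation: [-155.1, -0.1, 93.3]
wrist_force: [0.5, -0.5, 0.8]
gripper_width: 0.035
```

```bash
python3 - <<'E'
from plan import *
print(slot(-.027,.2))
rows(P([.50,.25,.30],88),P(slot(-.027,.20)+[-.001,.004,0],84.8))
E
```

```text
[0.42951112 0.31874708 0.2       ]
t 24.27 tcp [0.7177 0.217  0.2532] [-1.551e+02 -1.000e-01  9.330e+01] w 0.035 F [ 0.5 -0.5  0.8] q [ 13.  32.  52.   5. 121.  12.]
   0.0456 -0.2071 0.0655 -24.8 1.0 5.2 | |d| 0.222 ang 25.0
   0.1221 -0.2259 0.1846 -24.8 1.7 8.4 | |d| 0.316 ang 26.0
```

>>> servo_tool:
  steps: "0.046 -0.207 0.066 -24.8 1 5.2 0.035;0.046 -0.207 0.066 -24.8 1 5.2 0.035;0.046 -0.207 0.066 -24.8 1 5.2 0.035;0.046 -0.207 0.066 -24.8 1 5.2 0.035;0.046 -0.207 0.066 -24.8 1 5.2 0.035;0.122 -0.226 0.185 -24.8 1.7 8.4 0.035;0.122 -0.226 0.185 -24.8 1.7 8.4 0.035;0.122 -0.226 0.185 -24.8 1.7 8.4 0.035;0.122 -0.226 0.185 -24.8 1.7 8.4 0.035;0.122 -0.226 0.185 -24.8 1.7 8.4 0.035"

```text
clock: 25.52
eef_pos: [0.4291, 0.3224, 0.1807]
orientation: [179.9, -0.0, 84.8]
wrist_force: [0.3, 0.7, -0.4]
gripper_width: 0.0346
```

```bash
python3 - <<'E'
from plan import *
rows(P(slot(-.027,.122)+[-.001,.004,0],84.8))
s=snap('top')
cv2.imwrite('pics/j.png',cv2.resize(s['frame'][130:270,130:310,::-1],(720,560)))
E
```

```text
t 25.52 tcp [0.4291 0.3224 0.1807] [179.9  -0.   84.8] w 0.0346 F [ 0.3  0.7 -0.4] q [ 34. -10. 103.  -0.  86.  39.]
   0.0002 -0.0007 0.0777 0.1 -0.0 -0.0 | |d| 0.078 ang 0.0
```

View pics/j.png

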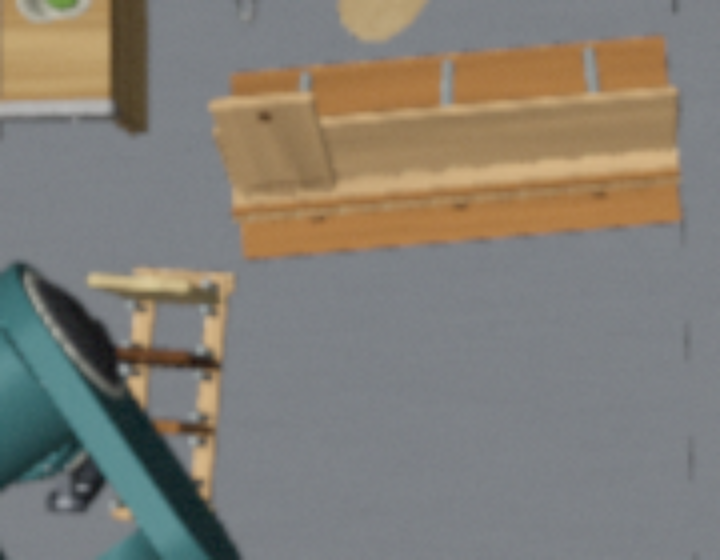

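The first board leans on the slope with its bottom edge at (250-333,188), behind the lip at row 208, about 11 mm from the left end. I'll repeat for the second.

>>> servo_tool:
  steps: "0 0 0.04 0 0 0 0.035;0 0 0.078 0 0 0 0.035;0 0 0.078 0 0 0 0.035;0 0 0.078 0 0 0 0.015;0 0 0.078 0 0 0 0.004;0 0 0.078 0 0 0 0.004;0 0 0.078 0 0 0 0.004;0 0 0.078 0 0 0 0.004"
  newtons: 40

```text
clock: 26.58
eef_pos: [0.4283, 0.3231, 0.1035]
orientation: [179.9, -0.1, 84.8]
wrist_force: [-4.7, -2.3, 7.0]
gripper_width: 0.0095
```

```bash
python3 - <<'E'
from plan import *
rows(P([.50,.22,.30],88),P(stand(.045,.06,.006),90+SY,0,25),P(stand(.045,.004,.006),90+SY,0,25))
E
```

```text
t 26.57 tcp [0.4283 0.3231 0.1035] [ 1.799e+02 -1.000e-01  8.480e+01] w 0.0095 F [-4.7 -2.3  7. ] q [ 34.  -7. 108.   0.  79.  40.]
   -0.0959 0.0809 -0.1775 0.1 -0.1 -3.2 | |d| 0.217 ang 3.0
   -0.1746 0.2747 -0.07 25.0 -1.9 -8.3 | |d| 0.333 ang 26.0
   -0.1781 0.2513 -0.0192 25.0 -1.9 -8.3 | |d| 0.309 ang 26.0
```

>>> servo_tool:
  steps: "0 0 -0.06 0 0 0 0.004;0 0 -0.12 0 0 0 0.004;0 0 -0.17 0 0 0 0.004;-0.096 0.081 -0.178 0 0 -3.2 0.004;-0.096 0.081 -0.178 0 0 -3.2 0.004;-0.17 0.304 -0.134 25 -1.9 -8.3 0.004;-0.17 0.304 -0.134 25 -1.9 -8.3 0.004;-0.17 0.304 -0.134 25 -1.9 -8.3 0.004;-0.17 0.304 -0.134 25 -1.9 -8.3 0.004;-0.17 0.304 -0.134 25 -1.9 -8.3 0.004;-0.175 0.275 -0.07 25 -1.9 -8.3 0.004;-0.175 0.275 -0.07 25 -1.9 -8.3 0.004"

```text
clock: 28.08
eef_pos: [0.6879, 0.1227, 0.1738]
orientation: [-155.5, 0.1, 93.2]
wrist_force: [28.5, -2.8, 35.9]
gripper_width: 0.0095
```

```bash
python3 - <<'E'
from plan import *
rows(P(stand(.045,.004,.006),90+SY,0,25),P(stand(.045,-.002,.004),90+SY,0,25))
E
```

```text
t 28.07 tcp [0.6879 0.1227 0.1738] [-1.555e+02  1.000e-01  9.320e+01] w 0.0095 F [28.5 -2.8 35.9] q [  7.  26.  67.   2. 112.   4.]
   0.0016 -0.002 0.0571 0.5 0.1 -0.1 | |d| 0.057 ang 0.0
   0.0016 -0.0001 0.0631 0.5 0.1 -0.1 | |d| 0.063 ang 0.0
```

>>> servo_tool:
  steps: "0 0 0 0 0 0 0.004;0 0 0 0 0 0 0.004"

```text
clock: 28.32
eef_pos: [0.6862, 0.1234, 0.1722]
orientation: [-155.0, 0.1, 93.2]
wrist_force: [0.1, -0.0, -0.5]
gripper_width: 0.0093
```

```bash
python3 - <<'E'
from plan import *
rows(P(stand(.045,.004,.006),90+SY,0,25))
s=snap('top');t=snap('scene')
cv2.imwrite('pics/k.png',np.vstack([cv2.resize(s['frame'][130:210,170:310,::-1],(525,300)),cv2.resize(t['frame'][140:260,110:320,::-1],(525,300))]))
E
```

```text
t 28.32 tcp [0.6862 0.1234 0.1722] [-1.55e+02  1.00e-01  9.32e+01] w 0.0093 F [ 0.1 -0.  -0.5] q [  7.  26.  67.   2. 112.   4.]
   0.0009 -0.0006 0.0549 -0.0 0.1 0.0 | |d| 0.055 ang 0.0
```

View pics/k.png

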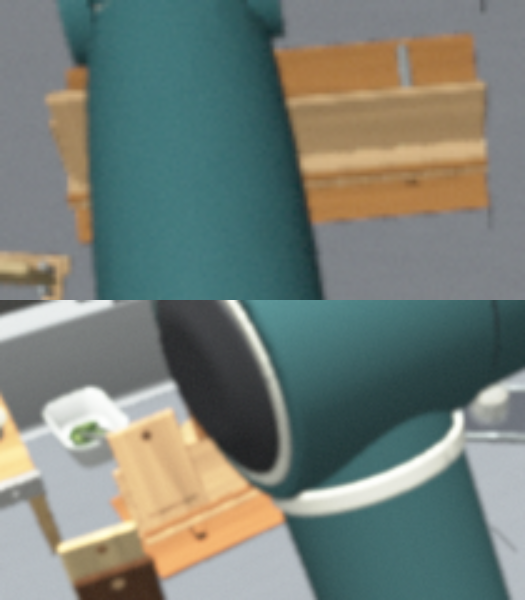

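That force was only a deceleration transient: it reads zero now, and board 1 is undisturbed. Lowering.

>>> servo_tool:
  steps: "0.001 0 0.03 0 0 0 0.004;0.001 0 0.05 0 0 0 0.004;0.001 0 0.057 0 0 0 0.004;0.001 0.001 0.058 0 0 0 0.004;0.001 0.001 0.06 0 0 0 0.004;0.001 0.001 0.0605 0 0 0 0.004;0.001 0.001 0.0605 0 0 0 0.004"

```text
clock: 29.3
eef_pos: [0.6613, 0.123, 0.1162]
orientation: [-154.9, 0.1, 93.2]
wrist_force: [-1.5, 0.6, -1.2]
gripper_width: 0.0094
```

>>> servo_tool:
  steps: "0 0 0.001 0 0 0 0.004;0 0 0.002 0 0 0 0.004;0 0 0.0025 0 0 0 0.004;0 0 0.0025 0 0 0 0.004"

```text
clock: 29.8
eef_pos: [0.6601, 0.1229, 0.1136]
orientation: [-154.9, 0.1, 93.2]
wrist_force: [1.0, 0.5, -0.1]
gripper_width: 0.0097
```

```bash
python3 - <<'E'
from plan import *
rows(P(stand(.045,0,.005),90+SY,0,25))
E
```

```text
t 29.8 tcp [0.6601 0.1229 0.1136] [-1.549e+02  1.000e-01  9.320e+01] w 0.0097 F [ 1.   0.5 -0.1] q [  8.  25.  74.   2. 106.   4.]
   -0.0002 -0.0008 -0.0053 -0.1 0.1 0.0 | |d| 0.005 ang 0.0
```

>>> servo_tool:
  steps: "0 0 0.001 0 0 0 0.004;0 0 0.002 0 0 0 0.004;0 0 0.003 0 0 0 0.004;0 0 0.003 0 0 0 0.004"

```text
clock: 30.3
eef_pos: [0.6587, 0.1228, 0.1108]
orientation: [-154.9, 0.1, 93.2]
wrist_force: [-0.8, -0.1, -1.0]
gripper_width: 0.0091
```

>>> servo_tool:
  steps: "0 0 0 0 0 0 0.012;0 0 0 0 0 0 0.013;0 0 0 0 0 0 0.014;0 0 0 0 0 0 0.02;0 0 0 0 0 0 0.035;0 0 0 0 0 0 0.035;0 0 -0.05 0 0 0 0.035;0 0 -0.1 0 0 0 0.035;0 0 -0.15 0 0 0 0.035"

```text
clock: 31.42
eef_pos: [0.7227, 0.1266, 0.2484]
orientation: [-154.9, 0.1, 93.2]
wrist_force: [0.7, 0.2, 0.0]
gripper_width: 0.0352
```

```bash
python3 - <<'E'
from plan import *
rows(P([.50,.20,.30],88),P(slot(.027,.20)+[-.001,.002,0],84.8))
E
```

```text
t 31.43 tcp [0.7227 0.1266 0.2484] [-1.549e+02  1.000e-01  9.320e+01] w 0.0352 F [0.7 0.2 0. ] q [  7.  30.  55.   2. 120.   5.]
   0.0859 -0.2115 0.0628 -25.0 1.2 5.1 | |d| 0.237 ang 26.0
   0.2026 -0.1793 0.158 -25.0 1.9 8.3 | |d| 0.313 ang 26.0
```

>>> servo_tool:
  steps: "0.086 -0.212 0.063 -25 1.2 5.1 0.035;0.086 -0.212 0.063 -25 1.2 5.1 0.035;0.086 -0.212 0.063 -25 1.2 5.1 0.035;0.086 -0.212 0.063 -25 1.2 5.1 0.035;0.086 -0.212 0.063 -25 1.2 5.1 0.035;0.202 -0.179 0.158 -25 1.9 8.3 0.035;0.202 -0.179 0.158 -25 1.9 8.3 0.035;0.202 -0.179 0.158 -25 1.9 8.3 0.035;0.202 -0.179 0.158 -25 1.9 8.3 0.035;0.202 -0.179 0.158 -25 1.9 8.3 0.035"

```text
clock: 32.67
eef_pos: [0.4829, 0.3147, 0.1806]
orientation: [179.9, -0.0, 84.8]
wrist_force: [-0.8, -0.4, 1.6]
gripper_width: 0.0349
```

```bash
python3 - <<'E'
from plan import *
rows(P(slot(.027,.122)+[-.001,.002,0],84.8))
s=snap('top');t=snap('scene')
cv2.imwrite('pics/l.png',np.vstack([cv2.resize(s['frame'][130:210,170:310,::-1],(525,300)),cv2.resize(t['frame'][140:260,110:320,::-1],(525,300))]))
E
```

```text
t 32.67 tcp [0.4829 0.3147 0.1806] [179.9  -0.   84.8] w 0.0349 F [-0.8 -0.4  1.6] q [31. -5. 99. -0. 86. 36.]
   0.0011 -0.0007 0.0776 0.1 -0.0 -0.0 | |d| 0.078 ang 0.0
```

View pics/l.png

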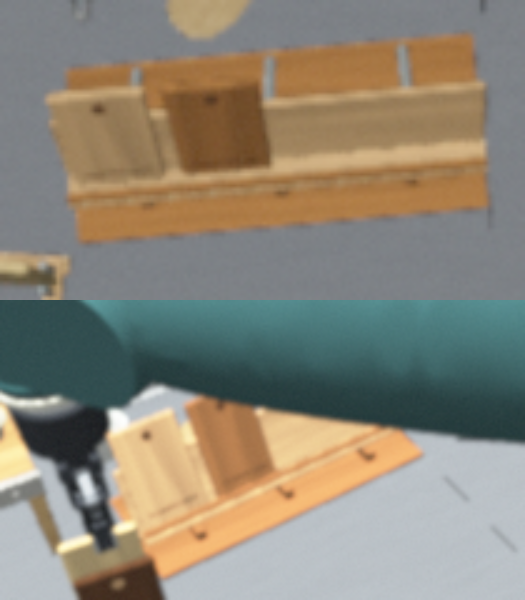

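Boards 1 and 2 both lean properly, with bottom edges on the ledge line (rows 177 and 168 along the slope's tilt). Now the third.

>>> servo_tool:
  steps: "0 0 0.04 0 0 0 0.035;0 0 0.078 0 0 0 0.035;0 0 0.078 0 0 0 0.035;0 0 0.078 0 0 0 0.015;0 0 0.078 0 0 0 0.004;0 0 0.078 0 0 0 0.004;0 0 0.078 0 0 0 0.004;0 0 0.078 0 0 0 0.004"
  newtons: 60

```text
clock: 33.78
eef_pos: [0.4823, 0.3156, 0.1038]
orientation: [180.0, -0.1, 84.8]
wrist_force: [-6.3, -1.9, 6.9]
gripper_width: 0.009
```

```bash
python3 - <<'E'
from plan import *
rows(P([.50,.16,.31],88),P(stand(-.045,.13,.006),90+SY,0,25),P(stand(-.045,.03,.006),90+SY,0,25))
E
```

```text
t 33.77 tcp [0.4823 0.3156 0.1038] [ 1.80e+02 -1.00e-01  8.48e+01] w 0.009 F [-6.3 -1.9  6.9] q [ 31.  -2. 104.   0.  78.  36.]
   -0.1532 0.0319 -0.1874 0.0 -0.1 -3.2 | |d| 0.244 ang 3.0
   -0.2567 0.2627 -0.1333 25.0 -1.9 -8.3 | |d| 0.391 ang 26.0
   -0.263 0.2209 -0.0427 25.0 -1.9 -8.3 | |d| 0.346 ang 26.0
```

>>> servo_tool:
  steps: "0 0 -0.05 0 0 0 0.004;0 0 -0.11 0 0 0 0.004;0 0 -0.17 0 0 0 0.004;-0.153 0.032 -0.187 0 0 -3.2 0.004;-0.153 0.032 -0.187 0 0 -3.2 0.004;-0.153 0.032 -0.187 0 0 -3.2 0.004;-0.257 0.263 -0.133 25 -1.9 -8.3 0.004;-0.257 0.263 -0.133 25 -1.9 -8.3 0.004;-0.257 0.263 -0.133 25 -1.9 -8.3 0.004;-0.257 0.263 -0.133 25 -1.9 -8.3 0.004;-0.257 0.263 -0.133 25 -1.9 -8.3 0.004;-0.257 0.263 -0.133 25 -1.9 -8.3 0.004"

```text
clock: 35.28
eef_pos: [0.7226, 0.0334, 0.2322]
orientation: [-154.8, 0.1, 93.1]
wrist_force: [0.6, 0.7, -0.5]
gripper_width: 0.0091
```

```bash
python3 - <<'E'
from plan import *
rows(P(stand(-.045,.003,.005),90+SY,0,25))
E
```

```text
t 35.27 tcp [0.7226 0.0334 0.2322] [-1.548e+02  1.000e-01  9.310e+01] w 0.0091 F [ 0.6  0.7 -0.5] q [  1.  29.  58.  -1. 118.  -2.]
   0.0028 -0.0023 0.1235 -0.2 0.0 -0.1 | |d| 0.124 ang 0.0
```

>>> servo_tool:
  steps: "0.003 -0.002 0.05 0 0 0 0.004;0.003 -0.002 0.1 0 0 0 0.004;0.003 -0.002 0.115 0 0 0 0.004;0.003 -0.002 0.12 0 0 0 0.004;0.003 -0.002 0.123 0 0 0 0.004;0.003 -0.002 0.126 0 0 0 0.004;0.003 -0.002 0.128 0 0 0 0.004;0.003 -0.002 0.128 0 0 0 0.004"

```text
clock: 36.28
eef_pos: [0.6647, 0.0351, 0.1192]
orientation: [-154.9, 0.1, 93.2]
wrist_force: [-0.4, -0.2, 0.4]
gripper_width: 0.0092
```

```bash
python3 - <<'E'
from plan import *
rows(P(stand(-.045,.0,.005),90+SY,0,25))
E
```

```text
t 36.27 tcp [0.6647 0.0351 0.1192] [-1.549e+02  1.000e-01  9.320e+01] w 0.0092 F [-0.4 -0.2  0.4] q [  1.  24.  75.  -1. 106.  -2.]
   -0.0023 0.0018 -0.0003 -0.1 0.1 0.0 | |d| 0.003 ang 0.0
```

>>> servo_tool:
  steps: "-0.002 0 0.001 0 0 0 0.004;-0.002 0 0.002 0 0 0 0.004;-0.002 0 0.003 0 0 0 0.004;-0.002 0 0.003 0 0 0 0.004"

```text
clock: 36.78
eef_pos: [0.6645, 0.0334, 0.119]
orientation: [-155.2, 0.0, 93.2]
wrist_force: [5.4, 3.2, 15.8]
gripper_width: 0.0093
```

Contact on the ledge. Release.

>>> servo_tool:
  steps: "0 0 -0.001 0 0 0 0.012;0 0 -0.001 0 0 0 0.014;0 0 -0.001 0 0 0 0.02;0 0 -0.001 0 0 0 0.035;0 0 -0.001 0 0 0 0.035;0 0 -0.05 0 0 0 0.035;0 0 -0.1 0 0 0 0.035;0 0 -0.15 0 0 0 0.035"

```text
clock: 37.78
eef_pos: [0.7273, 0.0368, 0.2539]
orientation: [-154.9, 0.1, 93.2]
wrist_force: [0.8, 0.9, -0.6]
gripper_width: 0.035
```

```bash
python3 - <<'E'
from plan import *
rows(P([.52,.20,.30],88),P(slot(.081,.20)+[-.001,.002,0],84.8),P(slot(.081,.122)+[-.001,.002,0],84.8))
E
```

```text
t 37.77 tcp [0.7273 0.0368 0.2539] [-1.549e+02  1.000e-01  9.320e+01] w 0.035 F [ 0.8  0.9 -0.6] q [  1.  29.  55.  -1. 121.  -2.]
   0.1746 -0.1907 0.059 -25.0 1.2 5.1 | |d| 0.265 ang 26.0
   0.2846 -0.1282 0.14 -25.0 1.9 8.3 | |d| 0.342 ang 26.0
   0.2847 -0.0951 0.2107 -25.0 1.9 8.3 | |d| 0.367 ang 26.0
```

>>> servo_tool:
  steps: "0.175 -0.191 0.059 -25 1.2 5.1 0.035;0.175 -0.191 0.059 -25 1.2 5.1 0.035;0.175 -0.191 0.059 -25 1.2 5.1 0.035;0.175 -0.191 0.059 -25 1.2 5.1 0.035;0.175 -0.191 0.059 -25 1.2 5.1 0.035;0.285 -0.128 0.14 -25 1.9 8.3 0.035;0.285 -0.128 0.14 -25 1.9 8.3 0.035;0.285 -0.128 0.14 -25 1.9 8.3 0.035;0.285 -0.128 0.14 -25 1.9 8.3 0.035;0.285 -0.128 0.14 -25 1.9 8.3 0.035"

```text
clock: 39.02
eef_pos: [0.5364, 0.3107, 0.1809]
orientation: [179.9, -0.0, 84.8]
wrist_force: [-1.2, 0.4, 1.5]
gripper_width: 0.0352
```

```bash
python3 - <<'E'
from plan import *
rows(P(slot(.081,.122)+[-.001,.002,0],84.8))
s=snap('top');t=snap('scene')
cv2.imwrite('pics/m.png',np.vstack([cv2.resize(s['frame'][130:210,140:310,::-1],(595,280)),cv2.resize(t['frame'][140:260,110:320,::-1],(525,300))[:, :525] if 0 else cv2.resize(t['frame'][140:260,100:320,::-1],(595,320))]))
E
```

```text
t 39.02 tcp [0.5364 0.3107 0.1809] [179.9  -0.   84.8] w 0.0352 F [-1.2  0.4  1.5] q [28.  1. 93. -0. 86. 33.]
   0.0002 -0.0004 0.0779 0.1 -0.0 -0.0 | |d| 0.078 ang 0.0
```

View pics/m.png

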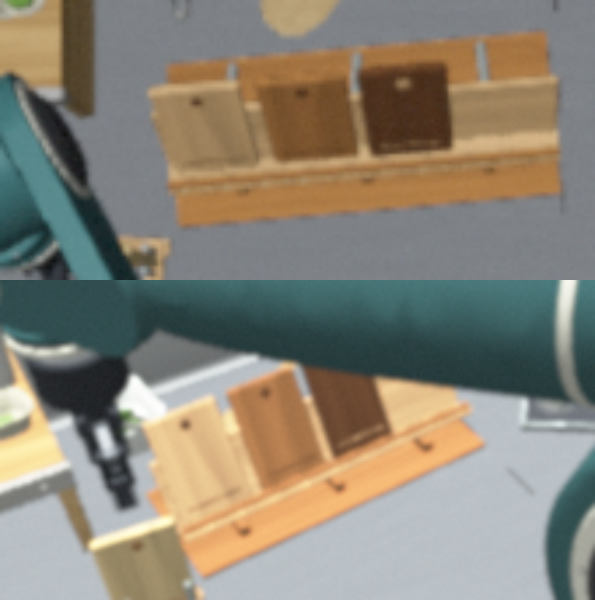

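Three boards are in place, with about 104 px free at the right and roughly 90 px needed. Now the fourth.

>>> servo_tool:
  steps: "0 0 0.04 0 0 0 0.035;0 0 0.078 0 0 0 0.035;0 0 0.078 0 0 0 0.035;0 0 0.078 0 0 0 0.015;0 0 0.078 0 0 0 0.004;0 0 0.078 0 0 0 0.004;0 0 0.078 0 0 0 0.004;0 0 0.078 0 0 0 0.004"
  newtons: 60

```text
clock: 40.12
eef_pos: [0.536, 0.3117, 0.104]
orientation: [180.0, -0.1, 84.8]
wrist_force: [-6.0, -1.2, 7.2]
gripper_width: 0.0094
```

```bash
python3 - <<'E'
from plan import *
rows(P([.54,.14,.31],88),P(stand(-.135,.13,.006),90+SY,0,25))
E
```

```text
t 40.12 tcp [0.536  0.3117 0.104 ] [ 1.80e+02 -1.00e-01  8.48e+01] w 0.0094 F [-6.  -1.2  7.2] q [28.  3. 98.  0. 78. 33.]
   -0.1704 0.0197 -0.1871 0.0 -0.1 -3.2 | |d| 0.254 ang 3.0
   -0.3467 0.222 -0.1331 25.0 -1.9 -8.3 | |d| 0.433 ang 26.0
```

>>> servo_tool:
  steps: "0 0 -0.05 0 0 0 0.004;0 0 -0.11 0 0 0 0.004;0 0 -0.17 0 0 0 0.004;-0.17 0.02 -0.187 0 0 -3.2 0.004;-0.17 0.02 -0.187 0 0 -3.2 0.004;-0.17 0.02 -0.187 0 0 -3.2 0.004;-0.346 0.222 -0.14 25 -1.9 -8.3 0.004;-0.346 0.222 -0.14 25 -1.9 -8.3 0.004;-0.346 0.222 -0.14 25 -1.9 -8.3 0.004;-0.346 0.222 -0.133 25 -1.9 -8.3 0.004;-0.346 0.222 -0.133 25 -1.9 -8.3 0.004;-0.346 0.222 -0.133 25 -1.9 -8.3 0.004"

```text
clock: 41.62
eef_pos: [0.7266, -0.0556, 0.2335]
orientation: [-154.9, 0.1, 93.1]
wrist_force: [0.8, -0.5, -0.3]
gripper_width: 0.0086
```

```bash
python3 - <<'E'
from plan import *
rows(P(stand(-.135,.003,.005),90+SY,0,25))
E
```

```text
t 41.62 tcp [ 0.7266 -0.0556  0.2335] [-1.549e+02  1.000e-01  9.310e+01] w 0.0086 F [ 0.8 -0.5 -0.3] q [ -5.  29.  57.  -4. 118.  -9.]
   0.0019 -0.0011 0.1243 -0.1 0.0 -0.1 | |d| 0.124 ang 0.0
```

>>> servo_tool:
  steps: "0.001 -0.001 0.05 0 0 0 0.004;0.001 -0.001 0.1 0 0 0 0.004;0.001 -0.001 0.115 0 0 0 0.004;0.001 -0.001 0.121 0 0 0 0.004;0.001 -0.001 0.124 0 0 0 0.004;0.001 -0.001 0.127 0 0 0 0.004;0.001 -0.001 0.13 0 0 0 0.004;0.001 -0.001 0.13 0 0 0 0.004"

```text
clock: 42.62
eef_pos: [0.6705, -0.0557, 0.119]
orientation: [-155.1, 0.1, 93.2]
wrist_force: [4.6, -0.7, 9.9]
gripper_width: 0.0093
```

```bash
python3 - <<'E'
from plan import *
rows(P(stand(-.135,.0,.005),90+SY,0,25))
E
```

```text
t 42.62 tcp [ 0.6705 -0.0557  0.119 ] [-1.551e+02  1.000e-01  9.320e+01] w 0.0093 F [ 4.6 -0.7  9.9] q [ -5.  25.  74.  -4. 106.  -9.]
   -0.0013 0.0011 -0.0002 0.1 0.1 -0.0 | |d| 0.002 ang 0.0
```

Contact at ledge height. Release, rise and move clear.

>>> servo_tool:
  steps: "0 0 -0.001 0 0 0 0.012;0 0 -0.001 0 0 0 0.014;0 0 -0.001 0 0 0 0.02;0 0 -0.001 0 0 0 0.035;0 0 -0.001 0 0 0 0.035;0 0 -0.05 0 0 0 0.035;0 0 -0.1 0 0 0 0.035;0 0 -0.15 0 0 0 0.035;0 0 -0.15 0 0 0 0.035"

```text
clock: 43.75
eef_pos: [0.7345, -0.0518, 0.2567]
orientation: [-155.2, 0.1, 93.2]
wrist_force: [-0.8, -0.1, 0.2]
gripper_width: 0.0353
```

```bash
python3 - <<'E'
from plan import *
rows(P([.42,.10,.38],88),P([.30,.42,.35],88))
E
```

```text
t 43.75 tcp [ 0.7345 -0.0518  0.2567] [-1.552e+02  1.000e-01  9.320e+01] w 0.0353 F [-0.8 -0.1  0.2] q [ -5.  30.  54.  -4. 121.  -9.]
   0.1692 -0.3211 0.0329 -24.7 1.2 5.1 | |d| 0.364 ang 25.0
   0.4955 -0.4012 0.1021 -24.7 1.2 5.1 | |d| 0.646 ang 25.0
```

>>> servo_tool:
  steps: "0.169 -0.321 0.033 -24.7 1.2 5.1 0.035;0.169 -0.321 0.033 -24.7 1.2 5.1 0.035;0.169 -0.321 0.033 -24.7 1.2 5.1 0.035;0.169 -0.321 0.033 -24.7 1.2 5.1 0.035;0.169 -0.321 0.033 -24.7 1.2 5.1 0.035;0.169 -0.321 0.033 -24.7 1.2 5.1 0.035;0.495 -0.401 0.102 -24.7 1.2 5.1 0.035;0.495 -0.401 0.102 -24.7 1.2 5.1 0.035;0.495 -0.401 0.102 -24.7 1.2 5.1 0.035;0.495 -0.401 0.102 -24.7 1.2 5.1 0.035;0.495 -0.401 0.102 -24.7 1.2 5.1 0.035;0.495 -0.401 0.102 -24.7 1.2 5.1 0.035"

```text
clock: 45.25
eef_pos: [0.2981, 0.4201, 0.3292]
orientation: [-179.6, 0.0, 88.0]
wrist_force: [0.8, -0.2, 0.7]
gripper_width: 0.0348
```

```bash
python3 - <<'E'
from plan import *
rows(); s=snap('top');t=snap('scene')
cv2.imwrite('pics/n.png',np.vstack([cv2.resize(s['frame'][115:270,130:460,::-1],(660,310)),cv2.resize(t['frame'][120:240,130:460,::-1],(660,240))]))
E
```

```text
t 45.25 tcp [0.2981 0.4201 0.3292] [-179.6    0.    88. ] w 0.0348 F [ 0.8 -0.2  0.7] q [ 52. -14.  93.   0. 101.  54.]
```

View pics/n.png

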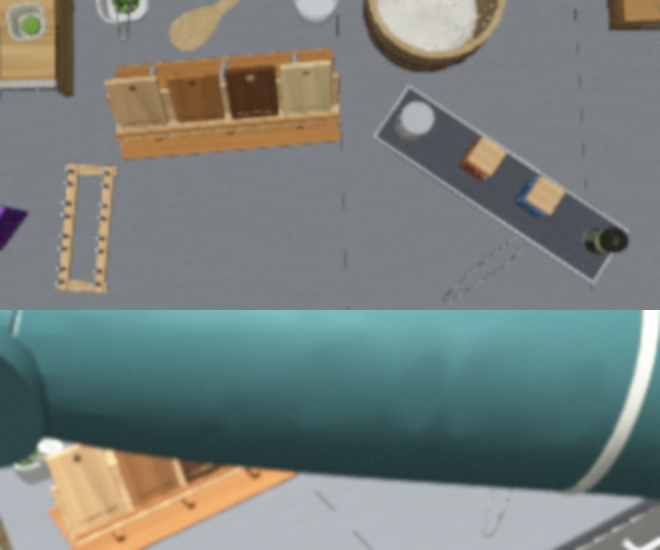

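Everything is in place: four boards lean in a row on the stand, the rack is empty, and four jars stand in the tray. No third jar shows anywhere on the counter.

```bash
python3 -c "
from rig import close_job; print(close_job())"
```

```text
the job is handed in; nothing more can be done
None
```

I handed the job in at about 45 s of robot time. The blue and red jars stand upright in the tray between the sesame and herb jars. All four boards from the rack lean side by side on the sloped stand.

**Final checks**
- The last top view shows all four tray jars upright, four evenly spaced boards with their bottom edges on the ledge behind the lip, an empty rack, and the gripper clear of everything.
- The arm hid most of the last scene-camera view, so that final check rests almost entirely on the top view.
- No white jar with a green band appeared in any picture, so I took it as absent.

**What disagreed or looked off**
- **Second board:** it showed no ledge contact at the expected height. I released it with a small drop, and the next pictures from both cameras showed it seated like the others.
- **Force reading:** while carrying that board the wrist force briefly read about 28 N in x and 36 N upward. It was zero a quarter of a second later, so I took it as braking. A brief touch can't be ruled out, and if there was one it may have shifted the board in the grip.

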